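# Unnest the sample cups and set out the bench

## Robot

A 6-joint arm with a two-finger parallel gripper is mounted at the origin on the work surface. World frame = base frame: x ahead of the robot, y to its left, z up, the work surface at z = 0. Lengths are in m, angles in rad, forces in N, time in s.
With the tool pointing down it reaches from about 0.25 to 0.725 m from the base axis. Payload 4 kg.
Tool frame: the origin (TCP) lies midway between the tips of the shut fingers; the grasp point (between the pads) lies 19 mm behind it; z points along the fingers, y is the line along which they close (so a half turn about z gives the same grasp; the last joint's range is limited). The gripper opens to 85 mm and grips with 20 to 120 N. Pads are 22 mm wide; open, the fingers measure 114 mm over their backs; the gripper's body (76 mm by 85 mm) begins 54 mm behind the grasp point. The pads swing forward as they close: fully open they stand 13 mm farther back than shut.
Start: joints at [-1.192, 0.241, 0.005, 1.335, 0, 1.571], TCP at [0.185, -0.465, 0.209] pointing down, gripper open.
Joint ranges: [-2.72, 2.72], [-1.05, 1.87], [-1.09, 1.28], [-1.99, 2.15], [-1.42, 1.44], [-3.14, 3.14]. Speed limits (rad/s): [2.79, 2.79, 3.14, 3.14, 3.14, 3.14].

## Interface

Orientations are given as a unit quaternion [x, y, z, w].
In Python, from workcell import get_obs, camera, job_done, silhouettes gives the robot as it stands. The module is installed in compiled form; this text tells all that it offers.
- The arm moves only by the tool drive_tool, never from a script. Its argument "increments" is a list of rows, each a list of 3 entries, a list of its own where there are three numbers: the shift along the world's x, y, z in mm, then the turn, a rotation vector about the world's x, y, z in degrees, then the opening, from 0 (shut) to 1 (fully open). A call has 1 to 8 rows; each row shifts and turns the commanded pose from where the row before left it; what a row does not reach is not made up. A row lasts 1/12 s, in which the tool goes at most 41.7 mm and 7.16 degrees, less where a joint would pass 70% of its speed; a pose out of reach is approached as far as the arm can. A call is refused whole if a number of a shift passes 41.7 or a number of a turn 7.16, either way. A call with a gripper value outside its range is refused whole. The fingers move at their own pace and stop on an object; the grip force is fixed at half the most. Time passes only in rows, so rows that do not move let the fingers close. It gives the time, the measured TCP pose, the force, the opening and the grip force at its end, in the units of the state.
- get_obs(): the state, without advancing time (a new reading comes with each control period).
- camera(name): name is "scene" or "top"; returns a dict with "image" (420x560x3 uint8, red, green, blue), "K" (3x3 intrinsics, pixels), "view" (4x4, takes a point from world to camera coordinates). Camera axes: x right, y down, z forward; pixel columns grow to the right and rows downward; lengths in m; the calibration is good to about 2 mm. A picture is of the moment at which its call begins. There is no depth.
- job_done(): hands the job in; it is judged then, once.
Trained networks look in a picture, given as the dict that the camera call returned (one of the last four; its "shot" number tells which), for a name from the list of things; names that differ only in an ending like _2 or _b are one class to them, and where a whole thing is asked for, a point or a joint stands for the part that bears it (a point fixed in the world has none). Each returns a list of dicts, best first, with "conf" (0 to 1); they miss things now and then, are a little off and sometimes report something else, mostly with a low value. They report only what shows in the picture. A call takes as long as a camera call. They do not tell look-alikes from the thing itself.
- silhouettes(query, picture): "region" (420x560 bool, what is visible of it) and "bbox" ([left, top, right, bottom] in pixels, round what is visible of it).
The state is a dict: "clock": time; "joint_pos": joint angles; "joint_vel": joint speeds; "tau": joint torques, N m; "eef_pos": TCP position; "tool_rot": TCP orientation; "ft_force": force on the tool from outside, world axes, zero at the start; "ft_torque": the same for the moment, N m; "grip_width": finger opening in m; "grasp_force": force on a finger pad.
Only numpy, scipy, OpenCV 4.12 (cv2) and the standard library are available. Lean on these libraries where they do the work, as an engineer would, in place of code of your own. Each camera call takes 0.05 s, during which the arm holds its last target. There are 200 camera calls.

## Task

Take the nest of four steel sample cups apart from the smallest outwards and stand each cup upright in the middle of its own place: the smallest on the balance's pan, the second smallest on the stirrer's round plate, the second largest on the cork mat, and the largest in the white tray. Never tip a cup over, and leave the two little capped vials standing where they are.

Things in the scene. Friction and masses are not known exactly. Their poses are not given: they have to be found in the camera images.
- cup_a: Smallest of four round open stainless-steel sample cups, 36 mm outside diameter at the rim (33 at the foot), 60 mm high, 2 mm wall, about 60 g; its inner floor is raised to 30 mm above the foot. Origin: centre of its underside; z up along its axis. At the start it is the innermost and topmost of the nest, inside cup_b: foot 90, rim 150 mm above the bench.
- cup_b: Second smallest of four round open stainless-steel sample cups, 46 mm outside diameter at the rim (43 at the foot), 60 mm high, 2 mm wall, about 80 g; its inner floor is raised to 30 mm above the foot. Origin: centre of its underside; z up along its axis. At the start its foot is 60 mm, its rim 120 mm above the bench, inside cup_c.
- cup_c: Second largest of four round open stainless-steel sample cups, 56 mm outside diameter at the rim (53 at the foot), 60 mm high, 2 mm wall, about 100 g; its inner floor is raised to 30 mm above the foot. Origin: centre of its underside; z up along its axis. At the start its foot is 30 mm, its rim 90 mm above the bench, inside cup_d.
- cup_d: Largest of four round open stainless-steel sample cups, 66 mm outside diameter at the rim (63 at the foot), 60 mm high, 2 mm wall, about 120 g; its inner floor is raised to 30 mm above the foot. Origin: centre of its underside; z up along its axis. On the bench, holding the others: each stands on the raised floor of the next larger, 30 mm deep in it with 4 mm of play all round.
- balance: Fixed ivory laboratory balance, 165 x 130 mm, body 40 mm high, with a flat square 104 mm aluminium pan, top 52 mm above the bench. Origin: on the bench under the centre of the pan. x points from the display to the pan, z up.
- stirrer: Fixed blue stirrer, 155 x 120 mm, body 48 mm high, with a flat round black 96 mm plate, top 60 mm above the bench; a small white dial (top 59 mm) stands on the other end of the body, 82 mm from the plate's centre. Origin: on the bench under the centre of the plate. x points from the dial end to the plate, z up.
- cork_mat: Fixed flat round cork mat, 100 mm across, 8 mm thick, on the bench. Origin: centre of its underside, z up.
- tray: Fixed shallow square white plastic tray, 130 x 130 mm outside, 18 mm high, walls and floor 4 mm thick. Origin: centre of its underside; sides along x and y, z up.
- vial_left: Bystander: loose small amber vial with a white cap, 25 mm across, 48 mm high, 35 g, standing on the bench on the robot's left (+y), between the places. Origin: centre of its underside, z up.
- vial_right: Bystander: loose small amber vial with a white cap, 25 mm across, 48 mm high, 35 g, standing on the bench on the robot's right (-y), between the places. Origin: centre of its underside, z up.
Things that resemble listed ones, but are neither listed nor needed, are in the scene too. What is shaped like the tray but black, purple or turquoise is not meant.

How it is judged:
By the outcome, as a careful person would: the job done as asked, in the order asked, and still so for the second after the job is handed in, with the robot touching nothing.
It also fails if it takes over 120 s, if anything falls off the work surface, if the arm or the gripper's body presses on something with over 40 N, if the wrist force passes 120 N, or if a joint passes its speed limit or range.

## Working session

There is one attempt and no reset: what is moved stays moved. The work goes in short steps, Python scripts to look and compute and a tool call to move; the robot and the scene stay as the last step left them, time stands still between calls to the robot, and variables do not carry over. Pictures are saved under pics/ and viewed, at most 15 in all, crops included, and the job is handed in when it is done.

Besides the shell and the picture viewer there is one more tool, called after "Request:" as name(argument=value, ...) on one line, values as JSON. drive_tool: Moves the arm, as the interface text tells. Its arguments: {"type":"object","properties":{"increments":{"type":"array"}},"required":["increments"]}

```bash
mkdir -p pics
python3 - <<'E'
from workcell import *
import cv2,numpy as np
o=get_obs();print(o)
for n in("scene","top"):
    p=camera(n);cv2.imwrite(f"pics/{n}0.png",p["image"][:,:,::-1]);print(n,p["K"].tolist(),p["view"].round(4).tolist())
    for q in("cup_a","balance","stirrer","cork_mat","tray","vial_left"):
        for r in silhouettes(q,p):
            ys,xs=np.nonzero(r["region"]);print(q,round(r["conf"],2),r["bbox"],len(xs),xs.mean().round(1),ys.mean().round(1))
E
```

```text
{'clock': 0.0, 'joint_pos': array([-1.19200425e+00,  2.41430956e-01,  3.75855910e-03,  1.33519820e+00,
        1.24580237e-05,  1.57080232e+00]), 'joint_vel': array([-0.00110373, -0.00037821, -0.00081505, -0.0006036 ,  0.00149937,
       -0.00027907]), 'tau': array([ 5.01268532e-04, -3.72321868e+01,  2.52404934e+01,  1.71295489e-02,
        1.55489583e-04,  2.54029970e-07]), 'eef_pos': array([ 0.18465827, -0.46393964,  0.20791712]), 'tool_rot': array([ 9.82118157e-01,  1.88262717e-01, -1.89142543e-04, -1.01976171e-03]), 'ft_force': array([ 0.31009875,  0.01287667, -0.10150396]), 'ft_torque': array([0.00611907, 0.01425048, 0.02266096]), 'grasp_force': 0.0, 'grip_width': 0.08523425934373219}
scene [[494.99353379699676, 0.0, 278.75618840557667], [0.0, 494.99353379699676, 211.5244055523533], [0.0, 0.0, 1.0]] [[-0.0989, 0.9951, -0.0043, -0.0255], [0.6698, 0.0634, -0.7399, -0.2471], [-0.736, -0.076, -0.6727, 1.5702], [0.0, 0.0, 0.0, 1.0]]
cup_a 0.73 [150.7, 281.5, 188.4, 318.1] 630 169.1 302.9
cup_a 0.71 [147.6, 278.0, 176.7, 297.1] 306 165.1 290.4
cup_a 0.62 [149.7, 263.8, 175.2, 286.9] 2
[... 693 characters left out ...]
, -0.1614, 0.4408], [0.1614, -0.001, -0.9869, 1.3103], [0.0, 0.0, 0.0, 1.0]]
cup_a 0.54 [351.9, 123.7, 365.8, 131.4] 70 360.1 129.0
cup_a 0.51 [348.9, 132.5, 372.1, 145.5] 139 355.7 139.0
cup_a 0.5 [355.8, 115.0, 370.9, 125.5] 199 364.0 118.9
balance 0.65 [184.9, 175.4, 231.1, 235.9] 2751 207.3 206.0
stirrer 0.6 [402.1, 193.0, 452.7, 252.0] 2490 425.6 221.1
cork_mat 0.6 [252.0, 118.3, 284.0, 148.8] 891 269.6 133.9
tray 0.88 [398.1, 274.9, 454.8, 328.9] 2376 427.1 301.0
tray 0.76 [180.6, 270.6, 230.6, 318.7] 2315 206.4 295.2
tray 0.74 [113.4, 231.5, 164.6, 285.7] 2280 139.3 254.2
tray 0.63 [295.1, 189.4, 341.5, 234.7] 2147 318.6 213.6
vial_left 0.45 [245.9, 213.0, 255.1, 224.1] 81 251.1 215.8
```

View pics/scene0.png

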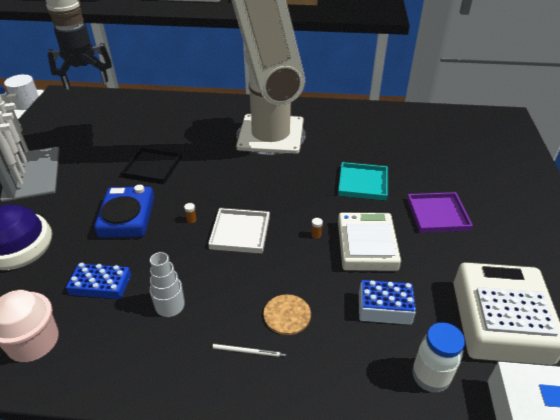

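View pics/top0.png

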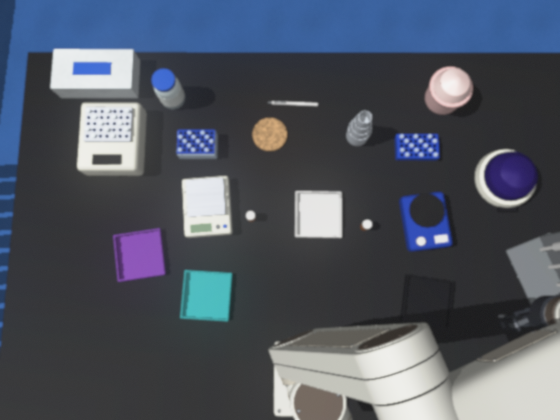

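The scene view shows the nest at about (165,285), and the top view shows it at (360,128).

Things that could be mistaken for the targets, in scene pixels:
- **Tray:** the white one at (240,231) is meant. Black (152,165), turquoise (364,180) and purple (438,212) are not.
- **Balance:** the ivory one with a plain square pan at (368,240) is meant. The ivory shaker with a spotted block at (510,310) is not.
- **Stirrer:** the blue one with a black plate at (124,211) is meant. The dome/heating mantle at (15,235) and the blue racks at (98,280) and (387,300) are not.
- **Cups:** the steel nest at (165,285) is meant. The pink jar (28,325), the bottle (437,357) and the mug (20,90) are not.

Next I fit the positions and check the nest in one close crop.

```bash
cat > h.py <<'E'
import numpy as np,cv2
from scipy.optimize import minimize
def proj(p,P):
    c=np.c_[P,np.ones(len(P))]@p["view"].T; u=c[:,:3]@p["K"].T; return u[:,:2]/u[:,2:]
def back(p,uv,z):
    R,t=p["view"][:3,:3],p["view"][:3,3]; d=R.T@np.linalg.solve(p["K"],[uv[0],uv[1],1]); c=-R.T@t
    return c+d*(z-c[2])/d[2]
A=np.linspace(0,2*np.pi,48)
ring=lambda x,y,r,z:np.c_[x+r*np.cos(A),y+r*np.sin(A),0*A+z]
def box(x,y,w,z,yaw):
    q=np.array([[1,1],[1,-1],[-1,-1],[-1,1]])*w/2; c,s=np.cos(yaw),np.sin(yaw)
    return np.c_[q@np.array([[c,s],[-s,c]])+[x,y],np.full(4,z)]
def draw(p,parts,S=4):
    m=np.zeros((420*S,560*S),np.uint8)
    for P in parts: cv2.fillConvexPoly(m,cv2.convexHull(np.round((proj(p,P)+.5)*S).astype(np.int32)),255)
    return cv2.resize(m,(560,420),interpolation=cv2.INTER_AREA)/255.
D=[.036,.046,.056,.066]
def cup(x,y,z,k): return np.r_[ring(x,y,D[k]/2-.0015,z),ring(x,y,D[k]/2,z+.06)]
def fit(pics,masks,f,x0,st):
    def cost(v): return sum(np.abs(draw(p,f(v))-m).sum()/m.sum() for p,m in zip(pics,masks))
    s=np.vstack([x0]+[np.array(x0)+np.eye(len(x0))[i]*st[i] for i in range(len(x0))])
    r=minimize(cost,x0,method="Nelder-Mead",options=dict(initial_simplex=s,xatol=1e-4,fatol=1e-4)); return r.x.round(4),round(r.fun,3)
E
python3 - <<'E'
from workcell import *
from h import *
P={n:camera(n) for n in("scene","top")}
def mask(p,uv,h,cond):
    im=p["image"].astype(int); m=np.zeros(im.shape[:2]); y,x=uv[1],uv[0]
    m[y-h:y+h,x-h:x+h]=cond(im)[y-h:y+h,x-h:x+h]
    n,l=cv2.connectedComponents(m.astype(np.uint8)); k=np.bincount(l.ravel()); k[0]=0
    b=(l==k.argmax()).astype(np.uint8); 
    c,_=cv2.findContours(b,0,1); return cv2.drawContours(b,c,-1,1,-1).astype(float)
mx=lambda im:im.max(2); mn=lambda im:im.min(2)
T={"nest":((165,284),(360,129),42,28,lambda i:mx(i)>45,lambda v:[cup(v[0],v[1],.03*(3-k),k) for k in range(4)],.05),
"mat":((288,314),(270,134),35,24,lambda i:(i[...,0]>60)&(i[...,0]>i[...,2]+30),lambda v:[np.r_[ring(*v,.05,.008),ring(*v,.05,0)]],.004),
"tray":((239,230),(318,214),38,32,lambda i:mn(i)>70,lambda v:[np.r_[box(v[0],v[1],.13,.018,v[2]),box(v[0],v[1],.13,0,v[2])]],.01)}
for n,(a,b,ha,hb,c,f,z) in T.items():
    M=[mask(P["scene"],a,ha,c),mask(P["top"],b,hb,c)]
    g=[back(P["scene"],a,z)[:2].round(3),back(P["top"],b,z)[:2].round(3)]
    x0=list(np.mean(g,0))+([0.] if n=="tray" else []); st=[.01,.01,.1]
    print(n,g,[int(m.sum()) for m in M],fit(P.values(),M,f,x0,st),[fit([p],[m],f,x0,st) for p,m in zip(P.values(),M)])
# local: plate & pan & vials
for n,a,b,z in(("pan",(371,240),(206,196),.052),("plate",(122,208),(428,210),.06),("vialL",(317,222),(251,215),.048),("vialR",(190,207),(367,225),.048)):
    print(n,back(P["scene"],a,z).round(3),back(P["top"],b,z).round(3))
s=P["scene"]["image"];t=P["top"]["image"]
big=lambda im,y,x,h:cv2.resize(im[y-h:y+h,x-h:x+h],(390,290),interpolation=cv2.INTER_CUBIC)
im=lambda im,y,x,h,w:cv2.resize(im[y-h:y+h,x-w:x+w],(400,300),interpolation=cv2.INTER_CUBIC)
cv2.imwrite("pics/crops.png",np.vstack([np.hstack([im(s,285,165,45,60),im(t,128,360,30,40)]),np.hstack([im(s,240,371,36,48),im(s,208,122,36,48)])])[:,:,::-1])
E
```

```text
nest [array([ 0.669, -0.151]), array([ 0.686, -0.149])] [1853, 2842] (array([ 0.6856, -0.1437]), np.float64(0.841)) [(array([ 0.6852, -0.1443]), np.float64(0.079)), (array([ 0.7117, -0.158 ]), np.float64(0.755))]
mat [array([0.688, 0.114]), array([0.687, 0.108])] [1555, 963] (array([0.6866, 0.1106]), np.float64(0.085)) [(array([0.6862, 0.111 ]), np.float64(0.024)), (array([0.6875, 0.1108]), np.float64(0.055))]
tray [array([ 0.451, -0.029]), array([ 0.447, -0.03 ])] [2327, 2479] (array([ 0.4465, -0.0288, -0.0307]), np.float64(0.17)) [(array([ 0.4466, -0.0278, -0.0273]), np.float64(0.036)), (array([ 0.4484, -0.026 , -0.0145]), np.float64(0.13))]
pan [0.497 0.29  0.052] [0.491 0.284 0.052]
plate [ 0.452 -0.318  0.06 ] [ 0.451 -0.328  0.06 ]
vialL [0.444 0.163 0.048] [0.438 0.158 0.048]
vialR [ 0.42  -0.156  0.048] [ 0.411 -0.162  0.048]
```

View pics/crops.png

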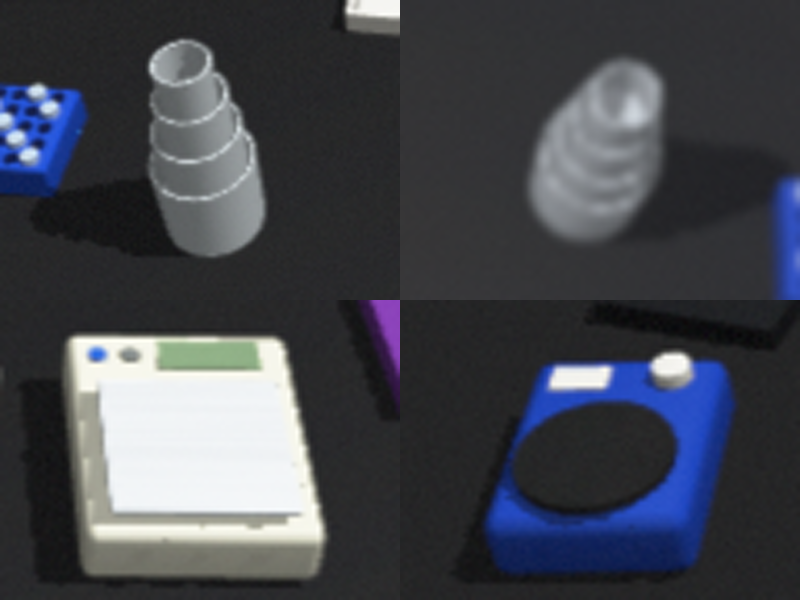

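The crops confirm the four-step steel nest (scene, 147–188 × 251–318), the plain-pan balance and the stirrer with a round plate. The top-view threshold was too low, so I'm refining that fit, along with the pan and the plate.

```bash
cat >> h.py <<'E'
def mask(p,uv,h,cond):
    im=p["image"].astype(int); m=np.zeros(im.shape[:2]); x,y=uv
    m[y-h:y+h,x-h:x+h]=cond(im)[y-h:y+h,x-h:x+h]
    m=cv2.morphologyEx(m.astype(np.uint8),cv2.MORPH_OPEN,np.ones((3,3),np.uint8))
    n,l=cv2.connectedComponents(m,connectivity=4); k=np.bincount(l.ravel()); k[0]=0
    b=(l==k.argmax()).astype(np.uint8)
    c,_=cv2.findContours(b,0,1); return cv2.drawContours(b,c,-1,1,-1).astype(float)
E
python3 - <<'E'
from workcell import *
from h import *
S,T=camera("scene"),camera("top")
mx=lambda i:i.max(2); sat=lambda i:i.max(2)-i.min(2)
def go(n,a,b,ha,hb,ca,cb,f,x0):
    M=[mask(S,a,ha,ca),mask(T,b,hb,cb)]; st=[.008,.008]+[.1 if n=="pan" else .002]*(len(x0)-2)
    print(n,[int(m.sum()) for m in M],fit([S,T],M,f,x0,st),[fit([p],[m],f,x0,st) for p,m in zip((S,T),M)])
nest=lambda v:[cup(v[0],v[1],.03*(3-k),k) for k in range(4)]
ce=lambda t:(lambda i:(mx(i)>t)&(sat(i)<40))
go("nest",(165,284),(360,129),42,28,ce(60),ce(95),nest,[.685,-.145])
lean=lambda v:[cup(v[0]+v[2]*(3-k),v[1]+v[3]*(3-k),.03*(3-k),k) for k in range(4)]
go("lean",(165,284),(360,129),42,28,ce(60),ce(95),lean,[.685,-.145,0,0])
pc=lambda i:(i[...,2]>=i[...,0]-2)&(mx(i)>150)
go("pan",(371,240),(206,196),36,32,pc,pc,lambda v:[box(v[0],v[1],.104,.052,v[2])],[.493,.286,0])
pl=lambda i:(sat(i)<40)&(mx(i)<90)
go("plate",(122,208),(428,210),24,20,pl,pl,lambda v:[ring(v[0],v[1],.048,.06)],[.452,-.322])
for p,uv in((S,(371,240)),(T,(206,196)),(T,(200,230))): print(p["image"][uv[1],uv[0]])
E
```

```text
nest [1762, 687] (array([ 0.6861, -0.1443]), np.float64(0.114)) [(array([ 0.6846, -0.1444]), np.float64(0.04)), (array([ 0.6874, -0.1451]), np.float64(0.045))]
lean [1762, 687] (array([ 6.854e-01, -1.443e-01,  5.000e-04,  1.000e-04]), np.float64(0.111)) [(array([ 6.843e-01, -1.450e-01, -5.000e-04,  2.000e-04]), np.float64(0.038)), (array([ 6.874e-01, -1.452e-01,  2.000e-04,  0.000e+00]), np.float64(0.044))]
pan [1453, 1498] (array([0.4915, 0.287 , 0.0857]), np.float64(0.106)) [(array([0.4911, 0.2872, 0.09  ]), np.float64(0.032)), (array([0.4893, 0.286 , 0.0791]), np.float64(0.066))]
plate [810, 975] (array([ 0.4556, -0.3221]), np.float64(0.23)) [(array([ 0.4566, -0.321 ]), np.float64(0.041)), (array([ 0.4541, -0.3247]), np.float64(0.156))]
[239 242 244]
[228 231 236]
[150 173 147]
```

Request:
drive_tool(increments=[[[0,0,20],[0,0,7],1],[[0,0,20],[0,0,7],1],[[0,0,20],[0,0,7],1],[[20,20,0],[0,0,7],1],[[30,20,0],[0,0,7],1],[[30,20,0],[0,0,7],1],[[30,20,0],[0,0,7],1],[[30,20,0],[0,0,7],1]])

```text
clock: 1.57
eef_pos: [0.3259, -0.3636, 0.2691]
tool_rot: [0.777, 0.629, 0.0, 0.0]
ft_force: [0.7, -0.4, 0.2]
grip_width: 0.0856
grasp_force: 0.0
```

Request:
drive_tool(increments=[[[36,22,0],[0,0,6],1],[[36,22,0],[0,0,6],1],[[36,22,-6],[0,0,0],1],[[36,22,-6],[0,0,0],1],[[36,22,-6],[0,0,0],1],[[36,22,-6],[0,0,0],1],[[36,22,-6],[0,0,0],1],[[36,22,-6],[0,0,0],1]])

```text
clock: 2.23
eef_pos: [0.6088, -0.1906, 0.2333]
tool_rot: [0.709, 0.705, 0.0, 0.0]
ft_force: [-0.1, -0.4, 0.9]
grip_width: 0.0856
grasp_force: 0.0
```

Request:
drive_tool(increments=[[[36,22,0],[0,0,0],1],[[36,21,0],[0,0,0],1],[[0,0,0],[0,0,0],1],[[0,0,0],[0,0,0],1],[[0,0,0],[0,0,0],1]])

```text
clock: 2.65
eef_pos: [0.6785, -0.1492, 0.2325]
tool_rot: [0.709, 0.705, -0.001, -0.001]
ft_force: [1.0, 0.4, 0.6]
grip_width: 0.0854
grasp_force: 0.0
```

Request:
drive_tool(increments=[[[7.5,4.7,0],[0,0,0],1],[[0,0,-20],[0,0,0],1],[[0,0,-20],[0,0,0],1],[[0,0,-20],[0,0,0],1],[[0,0,-20],[0,0,0],1],[[0,0,-20],[0,0,0],1],[[0,0,-11],[0,0,0],1],[[0,0,0],[0,0,0],1]])

```text
clock: 3.32
eef_pos: [0.6829, -0.1459, 0.1209]
tool_rot: [0.71, 0.704, -0.001, -0.002]
ft_force: [-1.1, 0.0, -0.5]
grip_width: 0.0854
grasp_force: 0.0
```

Run:
```python
from workcell import *
from h import *
s=camera("scene")["image"]
cv2.imwrite("pics/c1.png",cv2.resize(s[200:330,90:250],(800,600),interpolation=cv2.INTER_CUBIC)[:,:,::-1]);print(get_obs()["eef_pos"])
```

```text
[ 0.68402145 -0.14598957  0.12277775]
```

View pics/c1.png

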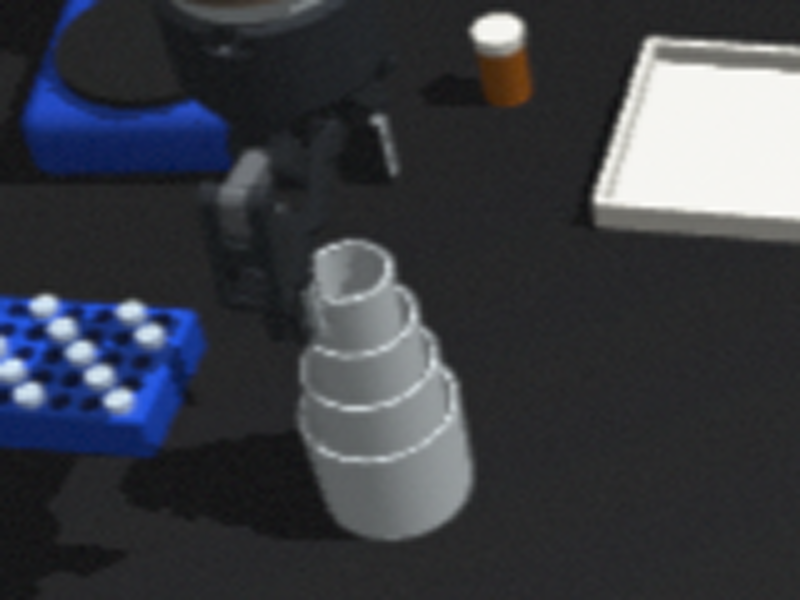

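The crop shows the nest standing, but the gripper appears left of and behind it rather than straddling it. I'm checking both full views against the projected TCP before closing.

Run:
```python
from workcell import *
from h import *
o=get_obs();e=o["eef_pos"];print(e,o["joint_pos"].round(3))
L=[]
for n in("scene","top"):
    p=camera(n);im=p["image"].copy();P=np.array([e+[0,0,.01],e+[.057,0,.01],e+[-.057,0,.01],e+[0,0,.15]])
    uv=proj(p,P);print(uv.round())
    c=np.array([60,160,260,360]) if n=="scene" else None
    x,y=uv[0].astype(int);x0,y0=max(0,x-60),max(0,y-90)
    for a in uv: cv2.circle(im,tuple(a.round().astype(int)),1,(255,0,0),-1)
    L.append(cv2.resize(im[y0:y0+180,x0:x0+120],(400,600),interpolation=cv2.INTER_CUBIC))
cv2.imwrite("pics/c2.png",np.hstack(L)[:,:,::-1])
```

```text
[ 0.68402145 -0.14598957  0.12277775] [-0.21   0.693  0.493  1.372 -0.     1.368]
[[159. 263.]
 [151. 286.]
 [167. 243.]
 [146. 211.]]
[[364. 119.]
 [363.  99.]
 [365. 140.]
 [374.  98.]]
```

View pics/c2.png

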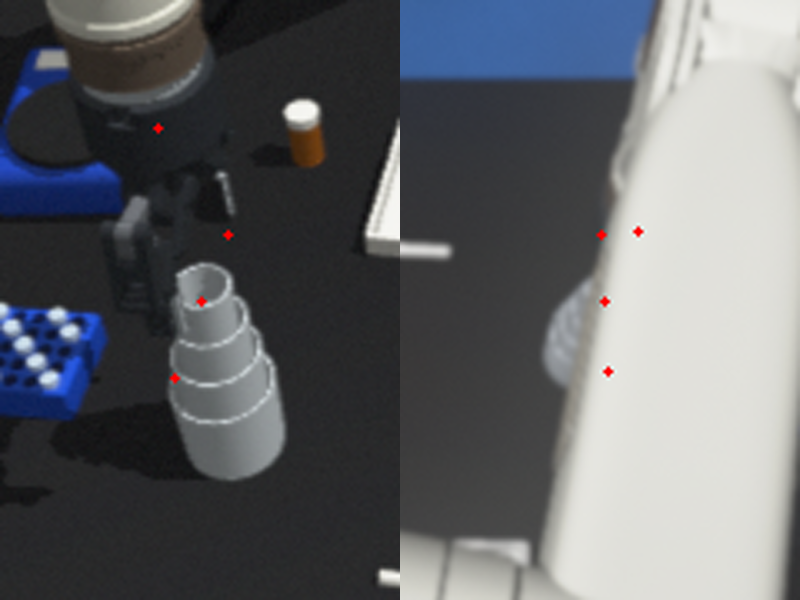

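The projection explains it. The front finger runs from about (136,206) to the tip at (165,335) in the left crop, and the back finger shows near (225,195), so the gripper does straddle cup_a. I make a small correction and close.

Request:
drive_tool(increments=[[[2,1.5,-2],[0,0,0],1],[[0,0,0],[0,0,0],0.6],[[0,0,0],[0,0,0],0.45],[[0,0,0],[0,0,0],0.3],[[0,0,0],[0,0,0],0.2],[[0,0,0],[0,0,0],0.2],[[0,0,0],[0,0,0],0.2],[[0,0,0],[0,0,0],0.2]])

```text
clock: 4.13
eef_pos: [0.6886, -0.1432, 0.1213]
tool_rot: [0.709, 0.705, 0.0, 0.0]
ft_force: [-1.5, -0.6, 4.3]
grip_width: 0.0328
grasp_force: 59.2
```

Run:
```python
from workcell import *
from h import *
s=camera("scene")["image"]
cv2.imwrite("pics/c3.png",cv2.resize(s[220:320,110:230],(720,600),interpolation=cv2.INTER_CUBIC)[:,:,::-1]);o=get_obs();print(o["eef_pos"],o["grip_width"],o["grasp_force"])
```

```text
[ 0.6885933  -0.14317211  0.12137715] 0.03253983156970501 59.28576403297484
```

View pics/c3.png

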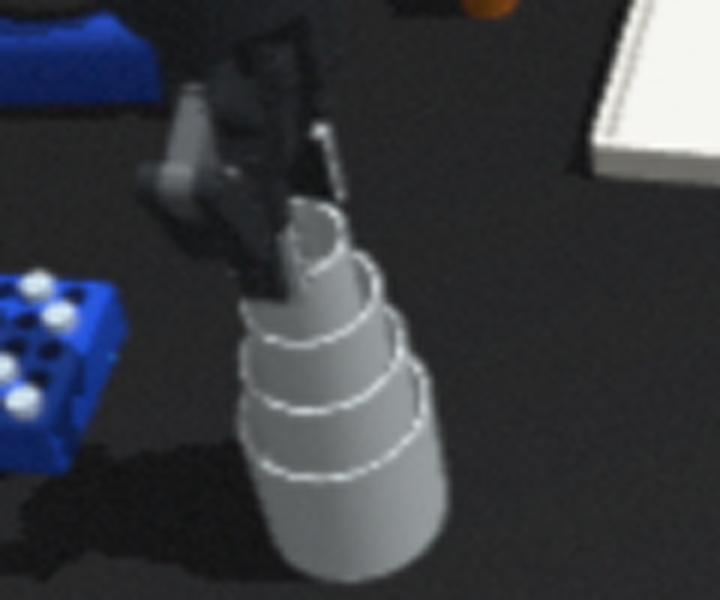

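Request:
drive_tool(increments=[[[0,0,0],[0,0,0],0.8],[[0,0,0],[0,0,0],0.8],[[0,0,0],[0,0,0],0.8],[[-2,6,0],[0,0,0],0.8],[[0,0,0],[0,0,0],0.8],[[0,0,0],[0,0,0],0.4],[[0,0,0],[0,0,0],0.3],[[0,0,0],[0,0,0],0.2]])

```text
clock: 4.85
eef_pos: [0.6863, -0.1371, 0.1209]
tool_rot: [0.709, 0.705, 0.0, 0.0]
ft_force: [-2.3, 0.5, 10.6]
grip_width: 0.0334
grasp_force: 57.0
```

Request:
drive_tool(increments=[[[0,0,0],[0,0,0],0.2],[[0,0,0],[0,0,0],0.2],[[0,0,0],[0,0,0],0.2],[[0,0,0],[0,0,0],0.2]])

```text
clock: 5.18
eef_pos: [0.6866, -0.1373, 0.1212]
tool_rot: [0.709, 0.705, 0.0, 0.0]
ft_force: [1.0, 0.7, 2.7]
grip_width: 0.0324
grasp_force: 59.5
```

Run:
```python
from workcell import *
from h import *
s=camera("scene")["image"]
cv2.imwrite("pics/c4.png",cv2.resize(s[220:320,110:230],(720,600),interpolation=cv2.INTER_CUBIC)[:,:,::-1]);o=get_obs();print(o["eef_pos"],o["grip_width"],o["grasp_force"])
```

```text
[ 0.68660636 -0.13729544  0.12117223] 0.032296929072643685 59.497812003828585
```

View pics/c4.png

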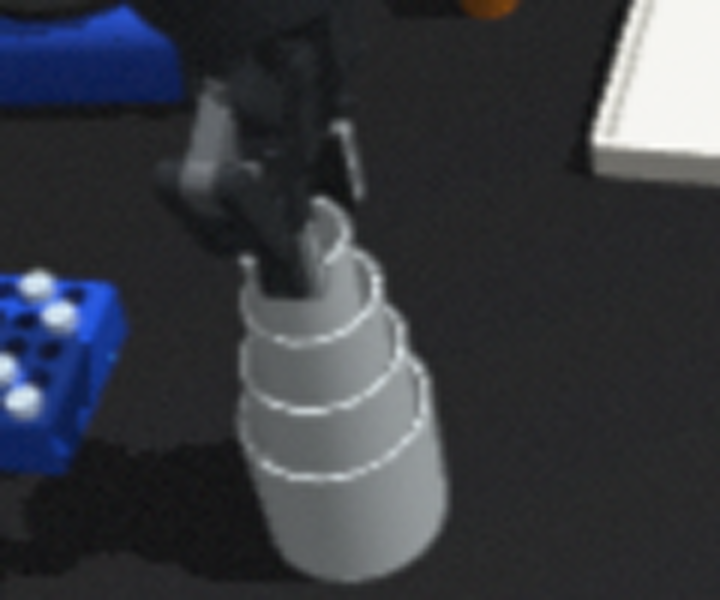

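The width is the same (32.4 mm, pad compliance), and the finger is now centred on cup_a, with its tip at 268–325 in front of the cup. Lifting.

Request:
drive_tool(increments=[[[0,0,5],[0,0,0],0.2],[[0,0,12],[0,0,0],0.2],[[0,0,15],[0,0,0],0.2],[[0,0,15],[0,0,0],0.2],[[0,0,15],[0,0,0],0.2],[[0,0,15],[0,0,0],0.2],[[0,0,10],[0,0,0],0.2],[[0,0,0],[0,0,0],0.2]])

```text
clock: 5.9
eef_pos: [0.6872, -0.1373, 0.2102]
tool_rot: [0.709, 0.705, 0.001, 0.002]
ft_force: [0.4, -0.2, -1.0]
grip_width: 0.0325
grasp_force: 59.6
```

Run:
```python
from workcell import *
from h import *
p=camera("scene");s=p["image"];o=get_obs();e=o["eef_pos"];print(e,o["grip_width"],o["ft_force"])
for y in(0,-.004,-.008): print(proj(p,np.array([[e[0],e[1]+y,e[2]-.031],[e[0],e[1]+y,e[2]+.029]])).round(1).tolist())
cv2.imwrite("pics/c5.png",cv2.resize(s[200:320,100:244],(720,600),interpolation=cv2.INTER_CUBIC)[:,:,::-1])
```

```text
[ 0.6868014  -0.13723346  0.20862542] 0.03217574264989455 [0.2651474  0.30427496 0.28148607]
[[159.2, 249.2], [153.8, 226.9]]
[[157.2, 249.1], [151.7, 226.7]]
[[155.2, 248.9], [149.6, 226.6]]
```

View pics/c5.png

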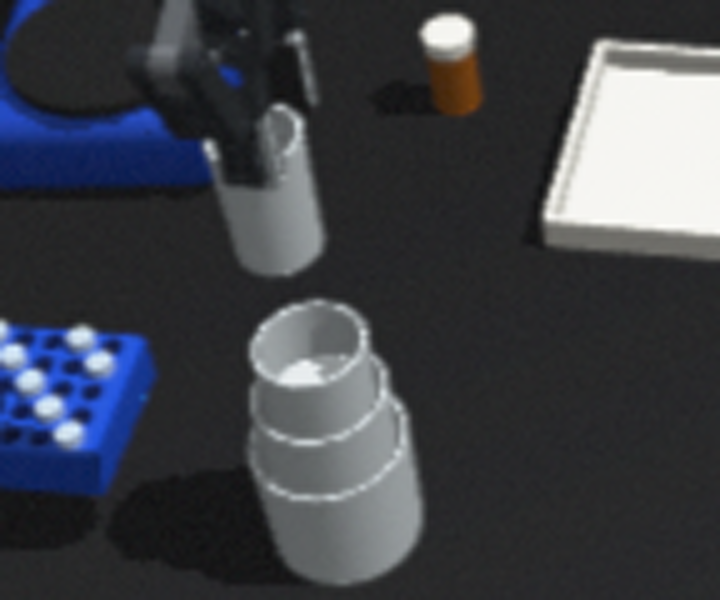

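cup_a hangs upright, with its foot centre at (279,256) in the crop, and the rest of the nest is still standing. By camera the cup sits about 5 mm to −y of the TCP, which I allow for. Moving to the pan.

Request:
drive_tool(increments=[[[-10,20,0],[0,0,0],0.2],[[-16,36,0],[0,0,0],0.2],[[-16,36,0],[0,0,0],0.2],[[-16,36,0],[0,0,0],0.2],[[-16,36,0],[0,0,0],0.2],[[-16,36,0],[0,0,0],0.2],[[-16,36,0],[0,0,0],0.2],[[-16,36,0],[0,0,0],0.2]])

```text
clock: 6.62
eef_pos: [0.5623, 0.1362, 0.2061]
tool_rot: [0.709, 0.705, -0.001, -0.001]
ft_force: [0.5, 0.1, -0.3]
grip_width: 0.0323
grasp_force: 59.7
```

Request:
drive_tool(increments=[[[-16,36,0],[0,0,0],0.2],[[-16,36,0],[0,0,0],0.2],[[-16,36,-10],[0,0,0],0.2],[[-16,30,-10],[0,0,0],0.2],[[-8,16,-10],[0,0,0],0.2],[[0,0,-10],[0,0,0],0.2],[[0,0,0],[0,0,0],0.2],[[0,0,0],[0,0,0],0.2]])

```text
clock: 7.28
eef_pos: [0.4915, 0.2878, 0.1661]
tool_rot: [0.709, 0.705, -0.002, -0.0]
ft_force: [0.6, 0.3, -0.2]
grip_width: 0.0324
grasp_force: 59.7
```

Run:
```python
from workcell import *
from h import *
p=camera("scene");s=p["image"];o=get_obs();e=o["eef_pos"];print(e,o["grip_width"],o["ft_force"])
for y in(0,-.005): print(proj(p,np.array([[e[0],e[1]+y,e[2]-.031],[e[0],e[1]+y,e[2]+.029]])).round(1).tolist())
cv2.imwrite("pics/c6.png",cv2.resize(s[160:280,300:444],(720,600),interpolation=cv2.INTER_CUBIC)[:,:,::-1])
```

```text
[0.49234229 0.2877535  0.16703626] 0.03226887883805846 [ 0.08843608 -0.15902061 -0.63676008]
[[374.4, 211.6], [378.0, 190.8]]
[[372.2, 211.5], [375.6, 190.6]]
```

View pics/c6.png

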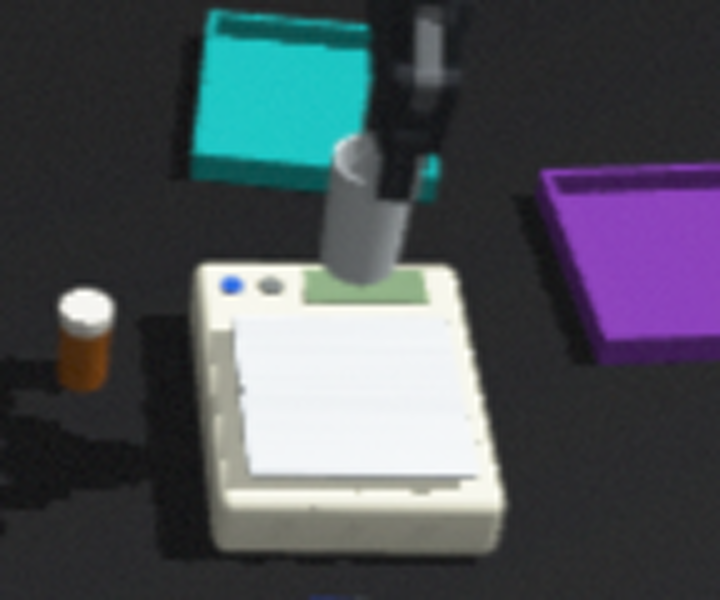

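Request:
drive_tool(increments=[[[-2,4,-10],[0,0,0],0.2],[[0,0,-20],[0,0,0],0.2],[[0,0,-20],[0,0,0],0.2],[[0,0,-15],[0,0,0],0.2],[[0,0,-10],[0,0,0],0.2],[[0,0,-5],[0,0,0],0.2],[[0,0,0],[0,0,0],0.2],[[0,0,0],[0,0,0],0.2]])

```text
clock: 8.0
eef_pos: [0.4908, 0.2928, 0.0881]
tool_rot: [0.709, 0.705, 0.0, 0.0]
ft_force: [-0.5, 0.0, -0.0]
grip_width: 0.0323
grasp_force: 59.7
```

Request:
drive_tool(increments=[[[0,0,-1.5],[0,0,0],0.2],[[0,0,0],[0,0,0],0.2],[[0,0,0],[0,0,0],0.2]])

```text
clock: 8.25
eef_pos: [0.4908, 0.2932, 0.0869]
tool_rot: [0.709, 0.705, 0.001, 0.0]
ft_force: [1.0, 0.7, -0.1]
grip_width: 0.0325
grasp_force: 59.7
```

Request:
drive_tool(increments=[[[0,0,-1.5],[0,0,0],0.2],[[0,0,-1],[0,0,0],0.2],[[0,0,0],[0,0,0],0.2],[[0,0,0],[0,0,0],0.2]])

```text
clock: 8.58
eef_pos: [0.4902, 0.2929, 0.0835]
tool_rot: [0.709, 0.705, -0.0, -0.0]
ft_force: [0.9, -0.7, -1.1]
grip_width: 0.0327
grasp_force: 59.7
```

Request:
drive_tool(increments=[[[0,0,-0.7],[0,0,0],0.2],[[0,0,0],[0,0,0],0.2],[[0,0,0],[0,0,0],0.2]])

```text
clock: 8.83
eef_pos: [0.4903, 0.293, 0.0832]
tool_rot: [0.709, 0.705, 0.0, -0.0]
ft_force: [-0.3, 0.3, 1.3]
grip_width: 0.0324
grasp_force: 59.9
```

Request:
drive_tool(increments=[[[0,0,-1],[0,0,0],0.2],[[0,0,0],[0,0,0],0.2],[[0,0,0],[0,0,0],0.2]])

```text
clock: 9.08
eef_pos: [0.4904, 0.2932, 0.0831]
tool_rot: [0.709, 0.705, 0.001, -0.0]
ft_force: [-2.2, -0.3, 6.4]
grip_width: 0.0323
grasp_force: 60.5
```

Request:
drive_tool(increments=[[[0,0,0],[0,0,0],0.45],[[0,0,0],[0,0,0],0.6],[[0,0,0],[0,0,0],0.8],[[0,0,0],[0,0,0],1],[[0,0,0],[0,0,0],1],[[0,0,0],[0,0,0],1],[[0,0,5],[0,0,0],1],[[0,0,20],[0,0,0],1]])

```text
clock: 9.75
eef_pos: [0.4879, 0.2915, 0.104]
tool_rot: [0.709, 0.705, -0.003, -0.001]
ft_force: [-1.4, 0.3, 0.5]
grip_width: 0.0855
grasp_force: 0.0
```

Request:
drive_tool(increments=[[[0,0,30],[0,0,0],1],[[0,0,40],[0,0,0],1],[[10,-30,20],[0,0,0],1],[[14,-35,0],[0,0,0],1],[[16,-36,0],[0,0,0],1],[[16,-36,0],[0,0,0],1],[[16,-36,0],[0,0,0],1],[[16,-36,0],[0,0,0],1]])

```text
clock: 10.42
eef_pos: [0.5788, 0.0822, 0.1976]
tool_rot: [0.709, 0.705, 0.0, 0.0]
ft_force: [-0.1, 0.6, -0.4]
grip_width: 0.0853
grasp_force: 0.0
```

Run:
```python
from workcell import *
from h import *
p=camera("scene");t=camera("top")
mx=lambda i:i.max(2); sat=lambda i:i.max(2)-i.min(2)
im=lambda im,y,x,h,w:cv2.resize(im[y-h:y+h,x-w:x+w],(400,300),interpolation=cv2.INTER_CUBIC)
cv2.imwrite("pics/c7.png",np.hstack([im(p["image"],235,371,45,60),im(p["image"],285,165,45,60)])[:,:,::-1])
ce=lambda i:(mx(i)>60)&(sat(i)<40)
M=mask(p,(165,287),38,ce); f=lambda v:[cup(v[0],v[1],.03*(3-k),k) for k in(1,2,3)]
print("nest",fit([p],[M],f,[.685,-.145],[.006,.006]),get_obs()["eef_pos"])
print("b only",[proj(p,np.array([[.686,-.1443,.12]])).round(1).tolist()])
for uv in((371,240),): print("cup_a expected pan centre px foot/rim",proj(p,np.array([[.4915,.287,.052],[.4915,.287,.112]])).round(1).tolist())
```

```text
nest (array([ 0.6843, -0.1445]), np.float64(0.035)) [0.58022432 0.07835228 0.19706356]
b only [[[160.7, 268.4]]]
cup_a expected pan centre px foot/rim [[369.6, 238.1], [372.7, 219.3]]
```

View pics/c7.png

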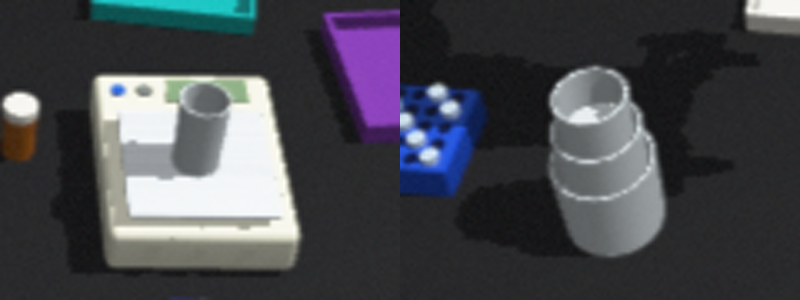

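cup_a stands in the middle of the pan: rim centre at (372.8,219.4) against an expected (372.7,219.3). The nest of three hasn't moved, so cup_b is next.

Request:
drive_tool(increments=[[[16,-34,0],[0,0,0],1],[[16,-34,0],[0,0,0],1],[[16,-34,0],[0,0,0],1],[[16,-34,0],[0,0,0],1],[[16,-34,0],[0,0,0],1],[[16,-34,0],[0,0,0],1],[[10,-18,0],[0,0,0],1],[[0,0,0],[0,0,0],1]])

```text
clock: 11.18
eef_pos: [0.6852, -0.1426, 0.1956]
tool_rot: [0.711, 0.703, -0.0, 0.0]
ft_force: [-2.0, -0.0, -0.2]
grip_width: 0.0853
grasp_force: 0.0
```

Request:
drive_tool(increments=[[[0,0,-5],[0,0,0],1],[[0,0,-5],[0,0,0],1],[[0,0,0],[0,0,0],1]])

```text
clock: 11.43
eef_pos: [0.6832, -0.1363, 0.1854]
tool_rot: [0.708, 0.706, -0.001, -0.001]
ft_force: [-0.7, 1.2, -1.1]
grip_width: 0.0854
grasp_force: 0.0
```

Request:
drive_tool(increments=[[[2,-7.5,0],[0,0,0],1],[[0,0,-20],[0,0,0],1],[[0,0,-20],[0,0,0],1],[[0,0,-20],[0,0,0],1],[[0,0,-20],[0,0,0],1],[[0,0,-14],[0,0,0],1],[[0,0,0],[0,0,0],1],[[0,0,0],[0,0,0],1]])

```text
clock: 12.1
eef_pos: [0.6856, -0.1449, 0.0925]
tool_rot: [0.709, 0.706, -0.001, -0.001]
ft_force: [-0.1, 0.6, 0.3]
grip_width: 0.0852
grasp_force: 0.0
```

Request:
drive_tool(increments=[[[0,0,0],[0,0,0],1],[[0,0,0],[0,0,0],1]])

```text
clock: 12.27
eef_pos: [0.6875, -0.1456, 0.0951]
tool_rot: [0.709, 0.705, 0.001, 0.001]
ft_force: [0.3, 0.8, 0.6]
grip_width: 0.0858
grasp_force: 0.0
```

Request:
drive_tool(increments=[[[-2,1,-4],[0,0,0],1],[[0,0,0],[0,0,0],0.75],[[0,0,0],[0,0,0],0.6],[[0,0,0],[0,0,0],0.5],[[0,0,0],[0,0,0],0.4],[[0,0,0],[0,0,0],0.3],[[0,0,0],[0,0,0],0.3],[[0,0,0],[0,0,0],0.3]])

```text
clock: 12.93
eef_pos: [0.6849, -0.1448, 0.0898]
tool_rot: [0.709, 0.705, 0.0, 0.001]
ft_force: [0.2, -0.0, 4.1]
grip_width: 0.0422
grasp_force: 61.2
```

Request:
drive_tool(increments=[[[0,0,0],[0,0,0],0.3],[[0,0,0],[0,0,0],0.3]])

```text
clock: 13.1
eef_pos: [0.6849, -0.1448, 0.0898]
tool_rot: [0.709, 0.705, 0.0, 0.001]
ft_force: [-0.0, -0.8, 5.9]
grip_width: 0.0423
grasp_force: 61.3
```

Request:
drive_tool(increments=[[[0,0,5],[0,0,0],0.3],[[0,0,12],[0,0,0],0.3],[[0,0,15],[0,0,0],0.3],[[0,0,15],[0,0,0],0.3],[[0,0,15],[0,0,0],0.3],[[0,0,15],[0,0,0],0.3],[[0,0,12],[0,0,0],0.3],[[0,0,0],[0,0,0],0.3]])

```text
clock: 13.77
eef_pos: [0.6851, -0.1448, 0.1803]
tool_rot: [0.709, 0.705, 0.001, 0.001]
ft_force: [0.1, 0.0, 0.3]
grip_width: 0.0423
grasp_force: 60.9
```

Request:
drive_tool(increments=[[[-15,-12,0],[0,0,0],0.3],[[-28,-22,0],[0,0,0],0.3],[[-28,-22,0],[0,0,0],0.3],[[-28,-22,0],[0,0,0],0.3],[[-28,-22,0],[0,0,0],0.3],[[-28,-22,0],[0,0,0],0.3],[[-28,-22,0],[0,0,0],0.3],[[-28,-22,0],[0,0,0],0.3]])

```text
clock: 14.43
eef_pos: [0.4708, -0.3108, 0.1763]
tool_rot: [0.709, 0.705, -0.0, -0.001]
ft_force: [-0.7, -0.8, -0.6]
grip_width: 0.0423
grasp_force: 61.0
```

Request:
drive_tool(increments=[[[-16,-12,0],[0,0,0],0.3],[[0,0,0],[0,0,0],0.3],[[0,0,0],[0,0,0],0.3],[[0,0,0],[0,0,0],0.3]])

```text
clock: 14.77
eef_pos: [0.4571, -0.3222, 0.177]
tool_rot: [0.709, 0.705, 0.0, -0.001]
ft_force: [0.3, -0.4, -1.7]
grip_width: 0.0424
grasp_force: 61.0
```

Run:
```python
from workcell import *
from h import *
p=camera("scene");t=camera("top");s=p["image"];o=get_obs();e=o["eef_pos"];print(e,o["grip_width"],o["ft_force"])
for y in(0,-.005): print(proj(p,np.array([[e[0],e[1]+y,e[2]-.030],[e[0],e[1]+y,e[2]+.030]])).round(1).tolist())
im=lambda im,y,x,h,w:cv2.resize(im[y-h:y+h,x-w:x+w],(400,300),interpolation=cv2.INTER_CUBIC)
cv2.imwrite("pics/c8.png",np.hstack([im(s,195,122,45,60),im(s,285,165,45,60)])[:,:,::-1])
```

```text
[ 0.45789134 -0.32175274  0.1772886 ] 0.04174759125366687 [ 0.70921312  0.14742624 -1.6241831 ]
[[111.5, 181.7], [105.3, 161.0]]
[[109.4, 181.6], [103.2, 160.9]]
```

View pics/c8.png

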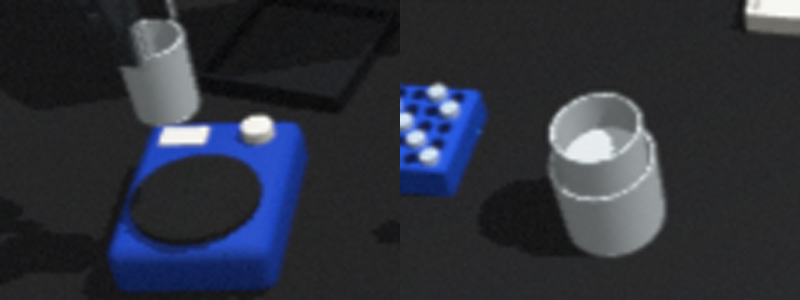

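cup_b hangs upright with its foot at (111.8,182.1), matching the TCP projection. The nest of two is unmoved. Lowering onto the plate.

Request:
drive_tool(increments=[[[-2,0,-10],[0,0,0],0.3],[[0,0,-18],[0,0,0],0.3],[[0,0,-18],[0,0,0],0.3],[[0,0,-18],[0,0,0],0.3],[[0,0,-10],[0,0,0],0.3],[[0,0,-6],[0,0,0],0.3],[[0,0,0],[0,0,0],0.3],[[0,0,0],[0,0,0],0.3]])

```text
clock: 15.53
eef_pos: [0.4558, -0.3224, 0.0982]
tool_rot: [0.709, 0.706, 0.0, 0.0]
ft_force: [0.2, -0.4, -0.1]
grip_width: 0.0425
grasp_force: 61.0
```

Request:
drive_tool(increments=[[[0,0,-1.5],[0,0,0],0.3],[[0,0,-1],[0,0,0],0.3],[[0,0,0],[0,0,0],0.3],[[0,0,0],[0,0,0],0.3]])

```text
clock: 15.87
eef_pos: [0.4555, -0.3229, 0.096]
tool_rot: [0.709, 0.705, 0.0, 0.001]
ft_force: [0.1, -0.6, -0.8]
grip_width: 0.0425
grasp_force: 61.0
```

Request:
drive_tool(increments=[[[0,1,-2],[0,0,0],0.3],[[0,0,-1.5],[0,0,0],0.3],[[0,0,-1],[0,0,0],0.3],[[0,0,0],[0,0,0],0.3],[[0,0,0],[0,0,0],0.3]])

```text
clock: 16.28
eef_pos: [0.4551, -0.3215, 0.0907]
tool_rot: [0.709, 0.705, -0.0, -0.0]
ft_force: [-0.7, -0.1, -0.6]
grip_width: 0.0424
grasp_force: 61.0
```

Request:
drive_tool(increments=[[[0,0,-1],[0,0,0],0.3],[[0,0,0],[0,0,0],0.3],[[0,0,0],[0,0,0],0.3]])

```text
clock: 16.53
eef_pos: [0.4552, -0.3216, 0.0899]
tool_rot: [0.709, 0.705, -0.0, -0.0]
ft_force: [-0.3, 0.9, 0.0]
grip_width: 0.0427
grasp_force: 61.0
```

Request:
drive_tool(increments=[[[0,0,-1],[0,0,0],0.3],[[0,0,0],[0,0,0],0.3],[[0,0,0],[0,0,0],0.3]])

```text
clock: 16.78
eef_pos: [0.4554, -0.3218, 0.0897]
tool_rot: [0.709, 0.705, -0.0, 0.0]
ft_force: [-0.6, 0.1, 4.6]
grip_width: 0.0423
grasp_force: 61.6
```

Contact (4.6 N). Releasing and going back to the nest.

Request:
drive_tool(increments=[[[0,0,0],[0,0,0],0.55],[[0,0,0],[0,0,0],0.7],[[0,0,0],[0,0,0],0.85],[[0,0,0],[0,0,0],1],[[0,0,0],[0,0,0],1],[[0,0,0],[0,0,0],1],[[0,0,5],[0,0,0],1],[[0,0,20],[0,0,0],1]])

```text
clock: 17.45
eef_pos: [0.4531, -0.3201, 0.1112]
tool_rot: [0.709, 0.705, -0.001, -0.003]
ft_force: [0.5, -0.2, -0.0]
grip_width: 0.0856
grasp_force: 0.0
```

Request:
drive_tool(increments=[[[0,0,35],[0,0,0],1],[[0,0,35],[0,0,0],1],[[20,15,5],[0,0,0],1],[[28,21,0],[0,0,0],1],[[28,21,0],[0,0,0],1],[[28,21,0],[0,0,0],1],[[28,21,0],[0,0,0],1],[[28,21,0],[0,0,0],1]])

```text
clock: 18.12
eef_pos: [0.6164, -0.2005, 0.1895]
tool_rot: [0.709, 0.705, 0.0, 0.0]
ft_force: [0.1, 0.3, 0.5]
grip_width: 0.0855
grasp_force: 0.0
```

Request:
drive_tool(increments=[[[28,21,0],[0,0,0],1],[[28,21,0],[0,0,0],1],[[15,15,0],[0,0,0],1],[[0,0,-10],[0,0,0],1],[[0,0,-10],[0,0,0],1],[[0,0,0],[0,0,0],1],[[0,0,0],[0,0,0],1],[[0,0,0],[0,0,0],1]])

```text
clock: 18.78
eef_pos: [0.6853, -0.1459, 0.1692]
tool_rot: [0.71, 0.705, -0.0, -0.0]
ft_force: [0.4, 0.1, 0.7]
grip_width: 0.0853
grasp_force: 0.0
```

Run:
```python
from workcell import *
from h import *
p=camera("scene");t=camera("top");s=p["image"];o=get_obs();e=o["eef_pos"];print(e,o["grip_width"])
print(proj(p,np.array([[.456,-.3215,.06],[.456,-.3215,.12],[.686,-.1443,.09]])).round(1).tolist())
im=lambda im,y,x,h,w:cv2.resize(im[y-h:y+h,x-w:x+w],(400,300),interpolation=cv2.INTER_CUBIC)
cv2.imwrite("pics/c9.png",np.hstack([im(s,195,122,45,60),im(s,280,165,45,60)])[:,:,::-1])
```

```text
[ 0.68591522 -0.14580045  0.16995478] 0.08510209436253904
[[120.0, 208.9], [114.5, 190.2], [163.1, 278.1]]
```

View pics/c9.png

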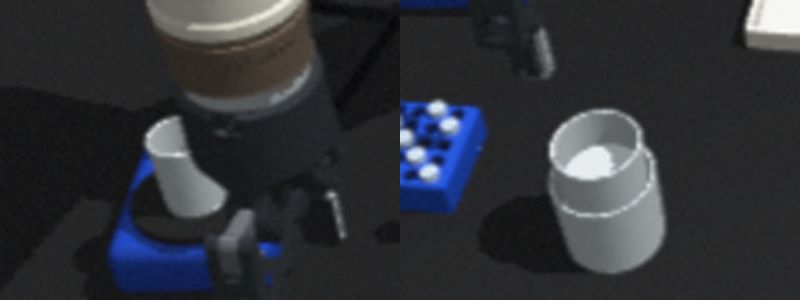

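cup_b stands upright on the plate, partly hidden by the wrist. cup_c's rim centre at (164,278) matches the expected point. Descending on cup_c.

Request:
drive_tool(increments=[[[0,1,-20],[0,0,0],1],[[0,0,-20],[0,0,0],1],[[0,0,-20],[0,0,0],1],[[0,0,-20],[0,0,0],1],[[0,0,-16],[0,0,0],1],[[0,0,-9],[0,0,0],1],[[0,0,0],[0,0,0],1],[[0,0,0],[0,0,0],1]])

```text
clock: 19.55
eef_pos: [0.6862, -0.144, 0.0644]
tool_rot: [0.709, 0.705, 0.0, 0.0]
ft_force: [0.7, 0.7, 0.7]
grip_width: 0.0854
grasp_force: 0.0
```

Request:
drive_tool(increments=[[[0,0,0],[0,0,0],1],[[0,0,0],[0,0,0],1]])

```text
clock: 19.72
eef_pos: [0.6874, -0.144, 0.0659]
tool_rot: [0.709, 0.705, 0.001, 0.001]
ft_force: [-0.9, 0.3, -0.7]
grip_width: 0.0856
grasp_force: 0.0
```

Request:
drive_tool(increments=[[[-1.5,0,-5.5],[0,0,0],1],[[0,0,0],[0,0,0],0.85],[[0,0,0],[0,0,0],0.7],[[0,0,0],[0,0,0],0.55],[[0,0,0],[0,0,0],0.45],[[0,0,0],[0,0,0],0.4],[[0,0,0],[0,0,0],0.4],[[0,0,0],[0,0,0],0.4]])

```text
clock: 20.38
eef_pos: [0.6852, -0.1437, 0.0593]
tool_rot: [0.709, 0.705, 0.0, 0.001]
ft_force: [-1.2, -0.5, 6.0]
grip_width: 0.0521
grasp_force: 62.9
```

Request:
drive_tool(increments=[[[0,0,0],[0,0,0],0.4],[[0,0,0],[0,0,0],0.4]])

```text
clock: 20.55
eef_pos: [0.6852, -0.1438, 0.0594]
tool_rot: [0.709, 0.705, 0.0, 0.001]
ft_force: [-1.1, 0.0, 5.5]
grip_width: 0.0523
grasp_force: 62.9
```

Request:
drive_tool(increments=[[[0,0,5],[0,0,0],0.4],[[0,0,12],[0,0,0],0.4],[[0,0,15],[0,0,0],0.4],[[0,0,15],[0,0,0],0.4],[[0,0,15],[0,0,0],0.4],[[0,0,15],[0,0,0],0.4],[[0,0,8],[0,0,0],0.4],[[0,0,0],[0,0,0],0.4]])

```text
clock: 21.22
eef_pos: [0.6859, -0.1438, 0.1455]
tool_rot: [0.709, 0.705, 0.001, 0.001]
ft_force: [-0.4, -0.5, -0.2]
grip_width: 0.0522
grasp_force: 62.7
```

Request:
drive_tool(increments=[[[0,20,0],[0,0,0],0.4],[[0,34,0],[0,0,0],0.4],[[0,34,0],[0,0,0],0.4],[[0,34,0],[0,0,0],0.4],[[0,34,0],[0,0,0],0.4],[[0,34,0],[0,0,0],0.4],[[0,34,0],[0,0,0],0.4],[[0,30,0],[0,0,0],0.4]])

```text
clock: 21.88
eef_pos: [0.6837, 0.1126, 0.1416]
tool_rot: [0.709, 0.706, -0.001, -0.001]
ft_force: [0.7, 0.4, -0.6]
grip_width: 0.0526
grasp_force: 62.7
```

Request:
drive_tool(increments=[[[0,0,0],[0,0,0],0.4],[[0,0,0],[0,0,0],0.4],[[0,0,0],[0,0,0],0.4]])

```text
clock: 22.13
eef_pos: [0.6841, 0.1102, 0.142]
tool_rot: [0.709, 0.705, -0.001, -0.0]
ft_force: [-0.5, -1.0, -0.5]
grip_width: 0.0522
grasp_force: 62.7
```

Run:
```python
from workcell import *
from h import *
p=camera("scene");s=p["image"];o=get_obs();e=o["eef_pos"];print(e,o["grip_width"],o["ft_force"])
print(proj(p,np.array([[e[0],e[1],e[2]-.030]])).round(1).tolist())
im=lambda im,y,x,h,w:cv2.resize(im[y-h:y+h,x-w:x+w],(400,300),interpolation=cv2.INTER_CUBIC)
cv2.imwrite("pics/c10.png",np.vstack([np.hstack([im(s,285,286,45,60),im(s,280,165,45,60)]),np.hstack([im(s,195,122,45,60),im(s,230,240,45,60)])])[:,:,::-1])
```

```text
[0.68432154 0.10939543 0.14234832] 0.052068413789323094 [-0.00424996 -0.25859114 -0.12068093]
[[286.4, 279.5]]
```

View pics/c10.png

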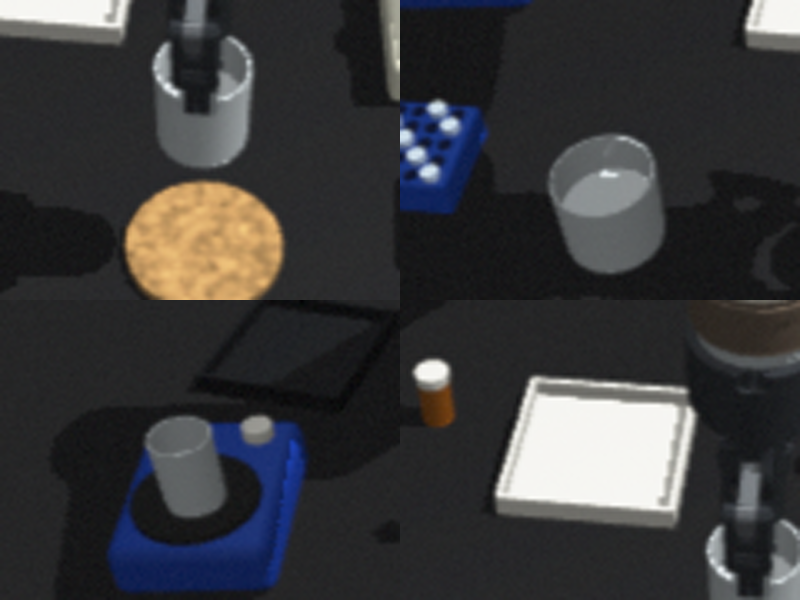

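cup_b stands centred on the plate and cup_d still stands at the nest site. cup_c is over the mat with its foot at about (286.6,280), as predicted. Lowering.

Request:
drive_tool(increments=[[[2.5,1.5,-10],[0,0,0],0.4],[[0,0,-20],[0,0,0],0.4],[[0,0,-20],[0,0,0],0.4],[[0,0,-20],[0,0,0],0.4],[[0,0,-15],[0,0,0],0.4],[[0,0,-8],[0,0,0],0.4],[[0,0,0],[0,0,0],0.4],[[0,0,0],[0,0,0],0.4]])

```text
clock: 22.85
eef_pos: [0.6871, 0.1109, 0.0499]
tool_rot: [0.709, 0.705, -0.0, -0.0]
ft_force: [-0.3, 0.7, 0.1]
grip_width: 0.0524
grasp_force: 62.8
```

Request:
drive_tool(increments=[[[0,0,-3],[0,0,0],0.4],[[0,0,-1],[0,0,0],0.4],[[0,0,0],[0,0,0],0.4],[[0,0,0],[0,0,0],0.4]])

```text
clock: 23.18
eef_pos: [0.6877, 0.112, 0.0472]
tool_rot: [0.709, 0.705, 0.001, 0.0]
ft_force: [0.6, 0.5, -0.6]
grip_width: 0.0526
grasp_force: 62.8
```

Request:
drive_tool(increments=[[[-1,-1,-4],[0,0,0],0.4],[[0,0,-3],[0,0,0],0.4],[[0,0,-1],[0,0,0],0.4],[[0,0,0],[0,0,0],0.4],[[0,0,0],[0,0,0],0.4]])

```text
clock: 23.6
eef_pos: [0.6861, 0.1109, 0.0381]
tool_rot: [0.709, 0.705, -0.0, -0.0]
ft_force: [-1.3, 0.2, -0.7]
grip_width: 0.0527
grasp_force: 62.8
```

Request:
drive_tool(increments=[[[0,0,-1],[0,0,0],0.4],[[0,0,0],[0,0,0],0.4],[[0,0,0],[0,0,0],0.4]])

```text
clock: 23.85
eef_pos: [0.6864, 0.1109, 0.0375]
tool_rot: [0.709, 0.705, 0.0, 0.0]
ft_force: [0.3, -0.5, -0.4]
grip_width: 0.0521
grasp_force: 62.8
```

Request:
drive_tool(increments=[[[0,0,-1],[0,0,0],0.4],[[0,0,0],[0,0,0],0.4],[[0,0,0],[0,0,0],0.4]])

```text
clock: 24.1
eef_pos: [0.6864, 0.111, 0.0374]
tool_rot: [0.709, 0.705, 0.0, 0.0]
ft_force: [-2.3, -0.1, 4.9]
grip_width: 0.0522
grasp_force: 63.5
```

Request:
drive_tool(increments=[[[0,0,0],[0,0,0],0.65],[[0,0,0],[0,0,0],0.8],[[0,0,0],[0,0,0],1],[[0,0,0],[0,0,0],1],[[0,0,0],[0,0,0],1],[[0,0,0],[0,0,0],1],[[0,0,5],[0,0,0],1],[[0,0,20],[0,0,0],1]])

```text
clock: 24.77
eef_pos: [0.6834, 0.1104, 0.0577]
tool_rot: [0.709, 0.705, -0.003, -0.002]
ft_force: [0.2, 0.0, -0.6]
grip_width: 0.0853
grasp_force: 0.0
```

Request:
drive_tool(increments=[[[0,0,30],[0,0,0],1],[[0,0,30],[0,0,0],1],[[0,-25,10],[0,0,0],1],[[0,-34,0],[0,0,0],1],[[0,-34,0],[0,0,0],1],[[0,-34,0],[0,0,0],1],[[0,-34,0],[0,0,0],1],[[0,-34,0],[0,0,0],1]])

```text
clock: 25.43
eef_pos: [0.6862, -0.0856, 0.1321]
tool_rot: [0.709, 0.705, 0.0, 0.0]
ft_force: [0.4, -0.3, -0.2]
grip_width: 0.0853
grasp_force: 0.0
```

Request:
drive_tool(increments=[[[0,-34,0],[0,0,0],1],[[0,-26,0],[0,0,0],1],[[0,0,-10],[0,0,0],1],[[0,0,-10],[0,0,0],1],[[0,0,0],[0,0,0],1],[[0,0,0],[0,0,0],1],[[0,0,0],[0,0,0],1]])

```text
clock: 26.02
eef_pos: [0.6863, -0.1424, 0.1113]
tool_rot: [0.708, 0.706, -0.0, -0.0]
ft_force: [0.9, 0.7, 0.3]
grip_width: 0.0853
grasp_force: 0.0
```

Run:
```python
from workcell import *
from h import *
p=camera("scene");s=p["image"];o=get_obs();print(o["eef_pos"])
ce=lambda i:(i.max(2)>60)&(i.max(2)-i.min(2)<40)
M=mask(p,(168,292),28,ce);print(M.sum(),fit([p],[M],lambda v:[cup(v[0],v[1],0,3)],[.685,-.144],[.006,.006]))
M=mask(p,(285,300),35,ce);print(M.sum(),fit([p],[M],lambda v:[cup(v[0],v[1],.008,2)],[.686,.111],[.006,.006]))
```

```text
[ 0.68657063 -0.14246991  0.11177046]
1251.0 (array([ 0.6838, -0.1453]), np.float64(0.081))
932.0 (array([0.6848, 0.1087]), np.float64(0.042))
```

Request:
drive_tool(increments=[[[-1,-2,-5],[0,0,0],1],[[0,0,-18],[0,0,0],1],[[0,0,-18],[0,0,0],1],[[0,0,-18],[0,0,0],1],[[0,0,-14],[0,0,0],1],[[0,0,-8],[0,0,0],1],[[0,0,0],[0,0,0],1],[[0,0,0],[0,0,0],1]])

```text
clock: 26.73
eef_pos: [0.6852, -0.1458, 0.0304]
tool_rot: [0.709, 0.705, -0.0, -0.0]
ft_force: [0.8, -0.2, 0.8]
grip_width: 0.0857
grasp_force: 0.0
```

Request:
drive_tool(increments=[[[0,0,-4],[0,0,0],1],[[0,0,0],[0,0,0],1],[[0,0,0],[0,0,0],1]])

```text
clock: 26.98
eef_pos: [0.6858, -0.1462, 0.0273]
tool_rot: [0.709, 0.705, 0.0, 0.001]
ft_force: [0.5, 0.5, -0.8]
grip_width: 0.0854
grasp_force: 0.0
```

Request:
drive_tool(increments=[[[0,1,-1],[0,0,0],1],[[0,0,0],[0,0,0],0.9],[[0,0,0],[0,0,0],0.8],[[0,0,0],[0,0,0],0.7],[[0,0,0],[0,0,0],0.6],[[0,0,0],[0,0,0],0.5],[[0,0,0],[0,0,0],0.5],[[0,0,0],[0,0,0],0.5]])

```text
clock: 27.65
eef_pos: [0.686, -0.1452, 0.0267]
tool_rot: [0.709, 0.705, 0.001, 0.001]
ft_force: [0.2, 0.2, 6.4]
grip_width: 0.0621
grasp_force: 65.8
```

Request:
drive_tool(increments=[[[0,0,0],[0,0,0],0.5],[[0,0,0],[0,0,0],0.5]])

```text
clock: 27.82
eef_pos: [0.686, -0.1452, 0.0267]
tool_rot: [0.709, 0.705, 0.001, 0.001]
ft_force: [0.2, 0.4, 6.2]
grip_width: 0.0623
grasp_force: 65.8
```

Request:
drive_tool(increments=[[[0,0,5],[0,0,0],0.5],[[0,0,12],[0,0,0],0.5],[[0,0,15],[0,0,0],0.5],[[0,0,18],[0,0,0],0.5],[[0,0,18],[0,0,0],0.5],[[0,0,15],[0,0,0],0.5],[[0,0,8],[0,0,0],0.5],[[-10,5,0],[0,0,0],0.5]])

```text
clock: 28.48
eef_pos: [0.6779, -0.1412, 0.1192]
tool_rot: [0.709, 0.705, 0.002, 0.003]
ft_force: [-0.2, 0.5, -0.7]
grip_width: 0.0619
grasp_force: 65.5
```

Request:
drive_tool(increments=[[[-30,15,0],[0,0,0],0.5],[[-30,15,0],[0,0,0],0.5],[[-30,15,0],[0,0,0],0.5],[[-30,15,0],[0,0,0],0.5],[[-30,15,0],[0,0,0],0.5],[[-30,15,0],[0,0,0],0.5],[[-30,15,0],[0,0,0],0.5],[[-19,7,0],[0,0,0],0.5]])

```text
clock: 29.15
eef_pos: [0.4423, -0.0268, 0.116]
tool_rot: [0.709, 0.706, -0.001, -0.001]
ft_force: [-0.2, 0.7, 0.2]
grip_width: 0.0619
grasp_force: 65.7
```

Request:
drive_tool(increments=[[[0,0,0],[0,0,0],0.5],[[0,0,0],[0,0,0],0.5],[[0,0,0],[0,0,0],0.5]])

```text
clock: 29.4
eef_pos: [0.4474, -0.0283, 0.1169]
tool_rot: [0.709, 0.705, 0.001, 0.001]
ft_force: [0.7, 0.2, -0.6]
grip_width: 0.0619
grasp_force: 65.7
```

Run:
```python
from workcell import *
from h import *
p=camera("scene");s=p["image"];o=get_obs();e=o["eef_pos"];print(e,o["grip_width"],o["ft_force"])
f=lambda z:proj(p,np.array([[e[0],e[1],z]])).round(1).tolist()
print(f(e[2]-.027),"tray corners",proj(p,box(.4465,-.028,.13,.018,-.027)).round(1).tolist())
cv2.imwrite("pics/c11.png",cv2.resize(s[170:290,170:314],(720,600),interpolation=cv2.INTER_CUBIC)[:,:,::-1])
```

```text
[ 0.44760899 -0.02842736  0.1167737 ] 0.06174646237491038 [-0.240084    0.32669095 -1.61774519]
[[237.6, 205.0]] tray corners [[261.4, 247.5], [207.9, 242.7], [219.5, 207.0], [269.1, 211.0]]
```

View pics/c11.png

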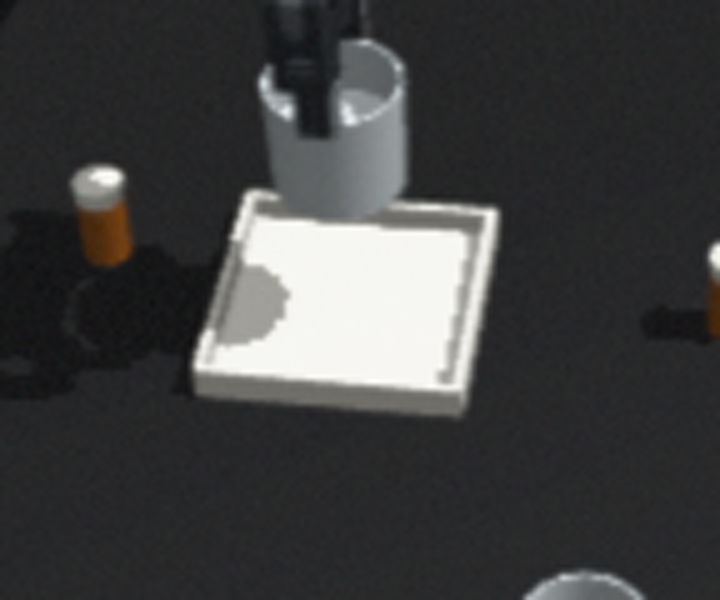

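cup_d hangs upright with its foot at about (238.4,205.6), as predicted. Both vials are standing. Lowering into the tray.

Request:
drive_tool(increments=[[[-1,0,-10],[0,0,0],0.5],[[0,0,-18],[0,0,0],0.5],[[0,0,-18],[0,0,0],0.5],[[0,0,-16],[0,0,0],0.5],[[0,0,-10],[0,0,0],0.5],[[0,0,-6],[0,0,0],0.5],[[0,0,0],[0,0,0],0.5],[[0,0,0],[0,0,0],0.5]])

```text
clock: 30.12
eef_pos: [0.4459, -0.0284, 0.0383]
tool_rot: [0.709, 0.705, -0.0, -0.0]
ft_force: [-0.6, 0.1, -0.3]
grip_width: 0.0621
grasp_force: 65.7
```

Request:
drive_tool(increments=[[[0,0,-3],[0,0,0],0.5],[[0,0,0],[0,0,0],0.5],[[0,0,0],[0,0,0],0.5]])

```text
clock: 30.37
eef_pos: [0.4457, -0.0282, 0.0359]
tool_rot: [0.709, 0.705, 0.0, 0.0]
ft_force: [0.3, 0.1, -1.9]
grip_width: 0.0618
grasp_force: 65.7
```

Request:
drive_tool(increments=[[[1,0,-2],[0,0,0],0.5],[[0,0,-1.5],[0,0,0],0.5],[[0,0,-1],[0,0,0],0.5],[[0,0,0],[0,0,0],0.5],[[0,0,0],[0,0,0],0.5]])

```text
clock: 30.78
eef_pos: [0.4461, -0.0281, 0.0308]
tool_rot: [0.709, 0.705, -0.0, -0.0]
ft_force: [-0.4, 0.5, -1.0]
grip_width: 0.0619
grasp_force: 65.7
```

Request:
drive_tool(increments=[[[0,0,-1],[0,0,0],0.5],[[0,0,0],[0,0,0],0.5],[[0,0,0],[0,0,0],0.5]])

```text
clock: 31.03
eef_pos: [0.4464, -0.0281, 0.0306]
tool_rot: [0.709, 0.705, 0.0, 0.0]
ft_force: [-1.9, -0.4, 6.0]
grip_width: 0.0625
grasp_force: 66.4
```

Contact (6 N). Releasing, rising and clearing away.

Request:
drive_tool(increments=[[[0,0,0],[0,0,0],0.75],[[0,0,0],[0,0,0],0.9],[[0,0,0],[0,0,0],1],[[0,0,0],[0,0,0],1],[[0,0,0],[0,0,0],1],[[0,0,0],[0,0,0],1],[[0,0,5],[0,0,0],1],[[0,0,20],[0,0,0],1]])

```text
clock: 31.7
eef_pos: [0.4435, -0.028, 0.0529]
tool_rot: [0.709, 0.705, -0.002, -0.002]
ft_force: [0.5, 0.8, -0.6]
grip_width: 0.0857
grasp_force: 0.0
```

Request:
drive_tool(increments=[[[0,0,30],[0,0,0],1],[[0,0,35],[0,0,0],1],[[0,0,35],[0,0,0],1],[[0,0,35],[0,0,0],1],[[0,0,20],[0,0,0],1],[[-30,-10,0],[0,0,0],1],[[-30,-10,0],[0,0,0],1],[[0,0,0],[0,0,0],1]])

```text
clock: 32.37
eef_pos: [0.3812, -0.0487, 0.2102]
tool_rot: [0.709, 0.705, -0.001, -0.001]
ft_force: [-0.5, 0.4, -0.1]
grip_width: 0.0858
grasp_force: 0.0
```

Run:
```python
from workcell import *
from h import *
p=camera("scene");print(get_obs()["eef_pos"],get_obs()["clock"])
cv2.imwrite("pics/c12.png",cv2.resize(p["image"][130:350,80:420],(800,518),interpolation=cv2.INTER_CUBIC)[:,:,::-1])
print(proj(p,np.array([[.4465,-.028,.064]])).round(1))
```

```text
[ 0.38396618 -0.04845118  0.21043885] 32.4167
[[238.4 212.7]]
```

View pics/c12.png

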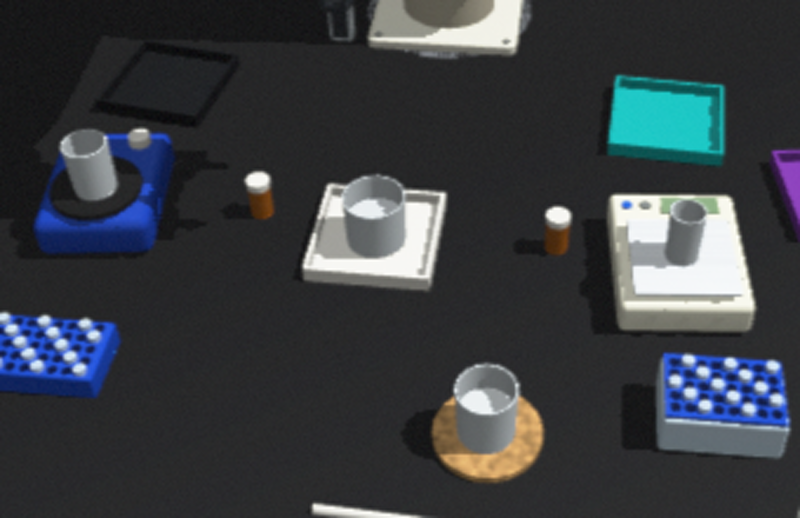

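All four cups stand upright and centred in the picture: stirrer (90,180), tray (375,220), pan (686,235) and mat (487,415). Both vials at (259,195) and (557,230) are untouched.

```bash
python3 -c "
from workcell import job_done
print(job_done())"
```

```text
the job is handed in; nothing more can be done
None
```

I handed the job in at about 32 s: each of the four cups stands upright in the middle of its own place, taken smallest first, and both vials are still standing where they were.

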